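Swap round the amber glassware on the lab bench

TASK

The three pieces of amber glassware each stand on the wrong piece of equipment. Swap them round (the empty round cork mat is there to park one on the way) so that the beaker stands in the middle of the stirrer's square white plate, the measuring cylinder in the middle of the lab jack's platform and the lidded weighing bottle in the middle of the balance's round pan. Set the glass down gently and upright, knock nothing over, and leave the steel weight, the clear dish and the dropper bottle where they are.

Things in the scene. Friction and masses are not known exactly. Their poses are not given: they have to be found in the camera images.
- beaker_mid (a point): Open amber glass beaker, 50 mm outer diameter (53 mm at the rim), 70 mm tall, wall 3 mm, about 90 g; at the start it stands on the balance's pan. The point is on its axis, half-way up (35 mm above its underside); z is up along the axis.
- cylinder_mid (a point): Amber glass measuring cylinder, 120 mm tall: a tube of 28 mm outer diameter (31 mm at the rim) on a six-sided foot 66 mm across corners, 14 mm high; about 100 g; at the start it stands on the stirrer's plate. The point is on its axis, half-way up (60 mm above its underside); z is up along the axis. Grip it by the tube, at or above the point.
- bottle_mid (a point): Squat closed amber weighing bottle, 58 mm tall in all: a straight wall of 50 mm diameter up to 38 mm (the lid's edge, flush with the body, is its top 6 mm), then tapering to a small round knob of 18 mm diameter, its widest part from 52 to 56 mm; about 100 g; lid and body are one solid piece; at the start it stands on the lab jack. The point is on its axis, half-way up (29 mm above its underside); z is up along the axis.
- balance_pan (a point): Laboratory balance, a fixed white case 150 x 130 mm and 38 mm high with a dark display on the robot's side and a round steel pan of 100 mm diameter. The point is the centre of the pan's top, 52 mm above the table; its z is up, its x points away from the display. Goal place of the weighing bottle.
- stirrer_plate (a point): Magnetic stirrer, a fixed grey case 140 x 120 mm with two black knobs on the robot's side and a flat square white plate of 110 mm on top. The point is the centre of the plate's top, 58 mm above the table; its z is up, its x points away from the knobs. Goal place of the beaker.
- jack_plate (a point): Lab jack, fixed, with a bare steel platform 110 x 100 mm on crossed scissor legs and one black knob low on the robot's side. The point is the centre of the platform's top, 75 mm above the table; its z is up, its x points away from the knob. Goal place of the measuring cylinder.
- mat_top (a point): Round cork mat of 110 mm diameter, 6 mm thick, fixed on the table, empty at the start: the free spot. The point is the centre of its top, 6 mm above the table; z is up.
- weight: Bystander: knobbed steel weight, 32 mm diameter, 50 mm tall, 200 g, standing on the table; origin at the centre of its underside. Leave it alone.
- dish: Bystander: clear shallow round dish, 80 mm diameter, 16 mm tall, on the table; origin at the centre of its underside. Leave it alone.
- dropper: Bystander: small dropper bottle with a black cap, 40 mm diameter, 75 mm tall, standing on the table; origin at the centre of its underside. Leave it alone.
Mind the look-alikes: they are no part of the job. Leave any yellow look-alike of the part that bears cylinder_mid alone.

How it is judged:
By the outcome, as a careful person would: the job done as asked, in the order asked, and still so for the second after the job is handed in, with the robot touching nothing.
It also fails if it takes over 131 s, if anything falls off the work surface, if the arm or the gripper's body presses on something with over 40 N, if the wrist force passes 120 N, or if a joint passes its speed limit or range.

ROBOT

A 6-joint arm with a two-finger parallel gripper is mounted at the origin on the work surface. World frame = base frame: x ahead of the robot, y to its left, z up, the work surface at z = 0. Lengths are in m, angles in rad, forces in N, time in s.
With the tool pointing down it reaches from about 0.3 to 0.775 m from the base axis. Payload 14.6 kg.
Tool frame: the origin (TCP) lies between the finger pads; the fingertips stand 22 mm ahead of it and the grasp point (between the pads) lies 3 mm ahead of it (ctrl.tip_reach is the distance from the TCP to the fingertips, in m); z points along the fingers, y is the direction in which the jaws open and shut (so a half turn about z gives the same grasp; the last joint's range is limited). The gripper opens to 94 mm and grips with 3 to 60 N. Pads are 16 mm wide; open, the fingers measure 119 mm over their backs; the gripper's body (75 mm by 177 mm) begins 78 mm behind the grasp point.
Start: joints at [-1.306, 0.3, 1.521, -0, 1.321, -0.067], TCP at [0.179, -0.52, 0.227] pointing down, gripper open.
Joint ranges: [-3.03, 3.03], [-0.79, 2.21], [0.23, 2.52], [-1.04, 4.18], [0, 3.07], [-2.55, 2.55]. Speed limits (rad/s): [2.22, 2.22, 2.57, 3.14, 3.14, 3.14].

INTERFACE

Orientations are given as [roll, pitch, yaw] about the fixed x, y, z axes, in that order (R = Rz(yaw) Ry(pitch) Rx(roll)).
In Python, from station import ctrl gives the robot as it stands. The module is installed in compiled form; this text tells all that it offers.
- The arm moves only by the shell command python3 -m creep 'ROWS' [OPENING] [FORCE]. ROWS is a JSON object of lists of equal length, an entry for each row: "xyz": the shift along the tool's x, y, z in mm, a list of three; "spin": the turn about the tool's z in rad. In form: {"xyz": [[tx, ty, tz], ...], "spin": [spin, ...]}. A call has 1 to 5 rows; each row shifts and turns the commanded pose from where the row before left it, along the tool's axes as they then stand; what a row does not reach is not made up. A row lasts 1/8 s, in which the tool goes at most 62.5 mm and 10.7 degrees, less where a joint would pass 70% of its speed; a pose out of reach is approached as far as the arm can. A call with a gripper value outside its range is refused whole. OPENING is the finger opening in mm, from 0 to 94, set as the call begins (- or left out, the last holds). The fingers move at their own pace and stop on an object; FORCE is the grip in N (left out, the last holds). Time passes only in rows, so rows that do not move let the fingers close. It gives the time, the measured TCP pose, the force and the opening at its end, in the units of the state.
- ctrl.get_obs(): the state, without advancing time (a new reading comes with each control period).
- ctrl.camera(name): name is "scene" or "top" or "wrist"; returns the picture (480x640x3 uint8, red, green, blue); there is no depth.
- ctrl.camera_model(name): a dict with "fx", "fy", "cx", "cy" (pixels), "R" (3x3) and "t" (3): a world point X has camera coordinates R X + t. Camera axes: x right, y down, z forward; pixel columns grow to the right and rows downward; lengths in m; the calibration is good to about 2 mm. A picture is of the moment at which its call begins: read the wrist's pose just before it. camera_model takes no time and is no camera call; for the wrist camera it gives the pose at the moment of the call.
- ctrl.hand_in(): hands the job in, once; it reports no verdict.
The state is a dict: "time_s": time; "qpos": joint angles; "joint_vel": joint speeds; "tau": joint torques, N m; "ee_pos": TCP position; "eef_rot": TCP orientation; "force": force on the tool from outside, world axes, zero at the start; "moment": the same for the moment, N m; "grip_width": finger opening in m.
Only numpy, scipy, OpenCV 4.12 (cv2) and the standard library are available. Lean on these libraries where they do the work, as an engineer would, in place of code of your own. Each camera call takes 0.05 s, during which the arm holds its last target.

## Working session

There is one attempt and no reset: what is moved stays moved. The work goes in short steps, Python scripts to look and compute and a shell command to move; the robot and the scene stay as the last step left them, time stands still between calls to the robot, and variables do not carry over. Pictures are saved under pics/ and viewed, and the job is handed in when it is done.

```bash
mkdir -p pics; python3 - <<'E'
from station import ctrl
import cv2
o=ctrl.get_obs(); print(o['time_s'],o['ee_pos'],o['eef_rot'],o['grip_width'])
for n in ("scene","top"):
    im=ctrl.camera(n); cv2.imwrite(f"pics/{n}0.png",im[:,:,::-1])
    m=ctrl.camera_model(n); print(n,m)
E
```

```text
0.0 [ 0.17908227 -0.51979423  0.22690565] [-3.14049754e+00 -6.57164446e-05  3.31743862e-01] 0.09373908299942492
scene {'fx': 530.2325067026862, 'fy': 530.2325067026862, 'cx': 315.792218638799, 'cy': 237.28959223239477, 'R': array([[-0.26733212,  0.96357219,  0.00788517],
       [ 0.60652726,  0.17462142, -0.77564943],
       [-0.74877114, -0.20257343, -0.63111472]]), 't': array([ 0.19618674, -0.25053832,  1.54101806])}
top {'fx': 457.5294069278053, 'fy': 457.5294069278053, 'cx': 310.70988817912547, 'cy': 240.88383470274593, 'R': array([[ 0.02432153, -0.99950358,  0.02002654],
       [-0.99338632, -0.02641158, -0.11174102],
       [ 0.11221449, -0.01717638, -0.99353555]]), 't': array([-0.09216486,  0.59990764,  1.1738595 ])}
```

View pics/scene0.png

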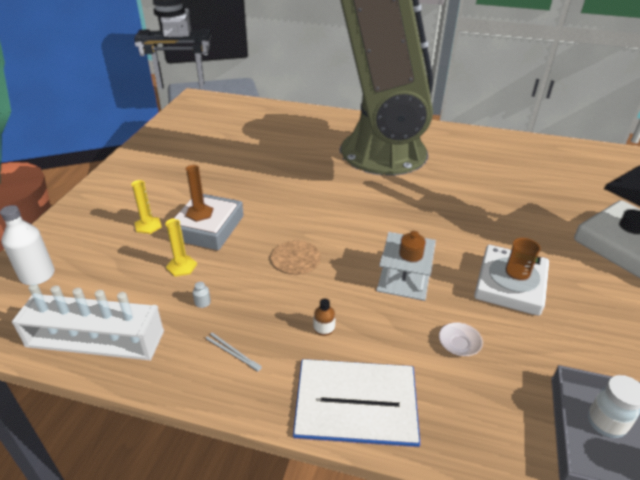

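View pics/top0.png

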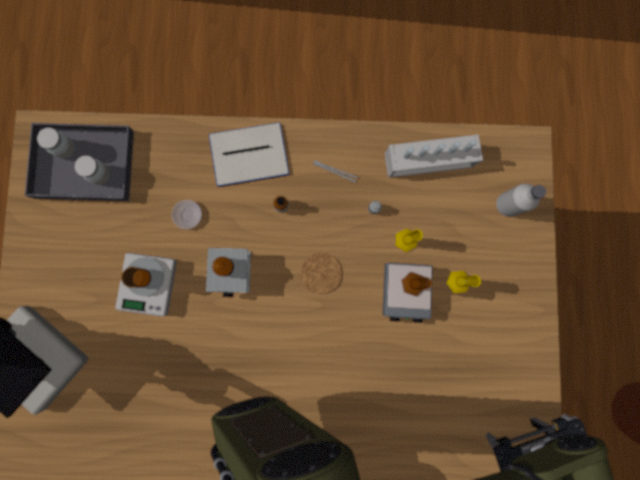

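The top view shows the beaker at about (137,278), the bottle at (223,266), the mat at (322,272) and an amber cylinder on the stirrer at (412,284).
Candidates for the cylinder are the amber one at (412,284) and the yellow ones at (407,240) and (460,282). I choose the amber one on the white plate and will check it in a close crop.

```bash
python3 - <<'E'
import cv2,numpy as np
t=cv2.imread("pics/top0.png");s=cv2.imread("pics/scene0.png")
a=cv2.resize(t[215:335,360:500],None,fx=4,fy=4,interpolation=cv2.INTER_CUBIC)
cv2.imwrite("pics/c_cyl.png",a[:, :])
b=cv2.resize(t[235:325,105:265],None,fx=5,fy=5,interpolation=cv2.INTER_CUBIC)
cv2.imwrite("pics/c_bal.png",b)
c=cv2.resize(s[220:320,370:560],None,fx=4,fy=4,interpolation=cv2.INTER_CUBIC)
d=cv2.resize(s[150:280,110:300],None,fx=4,fy=4,interpolation=cv2.INTER_CUBIC)
cv2.imwrite("pics/c_s1.png",c);cv2.imwrite("pics/c_s2.png",d)
E
```

```text
(no output)
```

View pics/c_cyl.png

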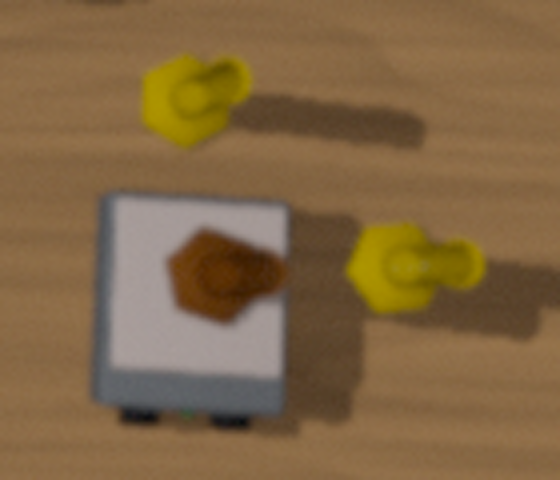

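View pics/c_bal.png

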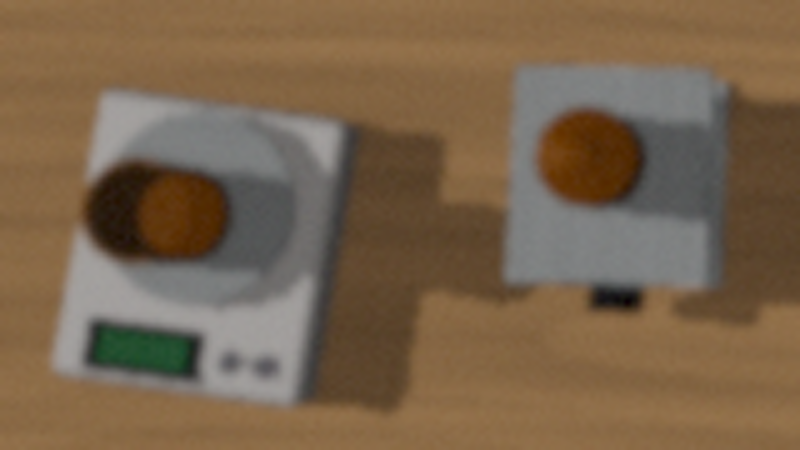

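View pics/c_s1.png

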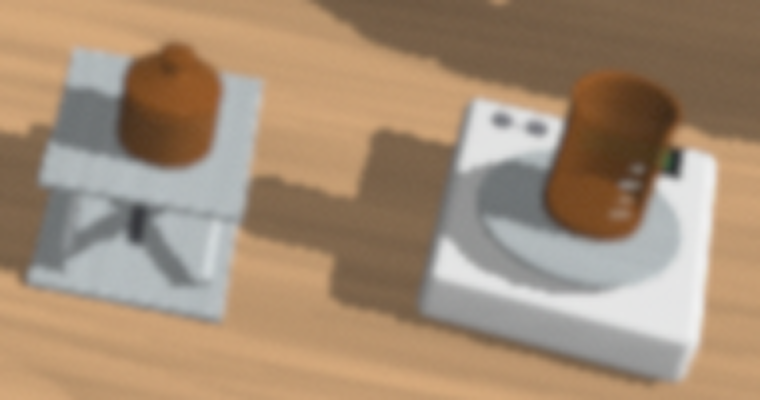

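View pics/c_s2.png

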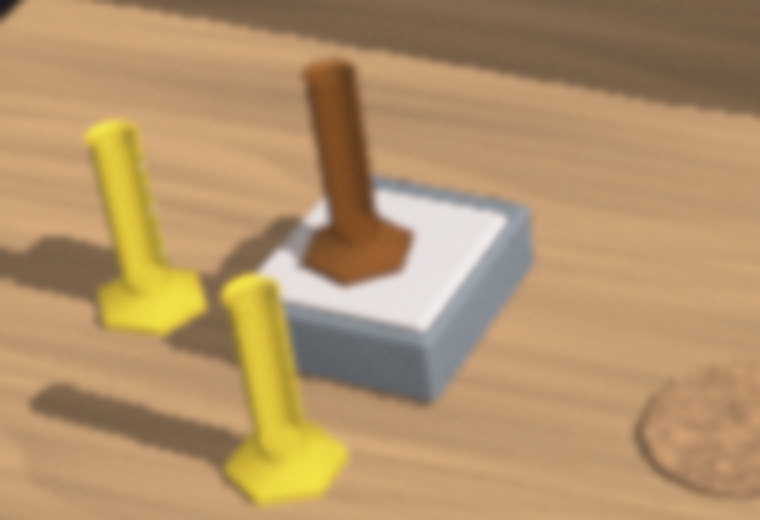

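Crops confirm it: the amber cylinder is on the white stirrer plate and the two yellow ones are on the table. The open beaker is on the pan and the knobbed bottle on the jack. Next I measure by masks.

```bash
cat > h.py <<'E'
import numpy as np,cv2
from station import ctrl
def ray(m,u,v,z):
    R=np.array(m['R']);t=np.array(m['t'])
    C=-R.T@t; d=R.T@np.array([(u-m['cx'])/m['fx'],(v-m['cy'])/m['fy'],1.])
    return C+d*(z-C[2])/d[2]
def rect(m,cont,z):
    P=np.array([ray(m,u,v,z)[:2]*1000 for u,v in cont.reshape(-1,2)],np.float32)
    return cv2.minAreaRect(P)
def circ(m,cont,z):
    P=np.array([ray(m,u,v,z)[:2]*1000 for u,v in cont.reshape(-1,2)],np.float32)
    return cv2.fitEllipse(P)
def big(mask,box=None):
    k=np.zeros_like(mask)
    if box: x0,y0,x1,y1=box; k[y0:y1,x0:x1]=mask[y0:y1,x0:x1]
    else: k=mask
    c,_=cv2.findContours(k,cv2.RETR_EXTERNAL,cv2.CHAIN_APPROX_NONE)
    return max(c,key=cv2.contourArea)
E
python3 - <<'E'
from h import *
im=cv2.imread("pics/top0.png");m=ctrl.camera_model("top");hsv=cv2.cvtColor(im,cv2.COLOR_BGR2HSV)
H,S,V=cv2.split(hsv)
g=((S<60)&(V>140)).astype(np.uint8)*255
w=((S<25)&(V>150)).astype(np.uint8)*255
am=((H<14)&(S>190)).astype(np.uint8)*255
c=big(g,(200,240,255,294));print("jack",rect(m,cv2.convexHull(c),.075))
c=big(w,(380,260,435,312));print("stir",rect(m,cv2.convexHull(c),.058))
c=big(g,(110,245,180,320));print("balance case",rect(m,cv2.convexHull(c),.038))
for n,b,z in(("beaker",(115,255,160,300),.122),("bottle",(205,250,245,290),.075+.038),("cyl",(395,265,435,300),.058)):
    c=big(am,b);print(n,cv2.boundingRect(c),cv2.minEnclosingCircle(c),circ(m,c,z))
# mat by hand from crops
out=np.hstack([cv2.resize(im[245:300,295:350],None,fx=7,fy=7,interpolation=cv2.INTER_CUBIC)]*1)
cv2.imwrite("pics/mat.png",out)
P=lambda u,v,z:np.round(ray(m,u,v,z)*1000,1)
print("mat",P(322,273,.006),"pan",P(105+205/5,235+207/5,.052))
print("yellow",P(460,282,.014),P(407,240,.014),"beaker rim",P(105+134/5,235+211/5,.122),"cylrim",P(360+272/4,215+273/4,.178),"bottle knob",P(105+590/5,235+155/5,.12))
for q in [(112,195), (288,208),(283,380),(112,372)]:print("stir",P(360+q[0]/4,215+q[1]/4,.058))
for q in [(517,65),(713,68),(710,288),(505,283)]:print("jack",P(105+q[0]/5,235+q[1]/5,.075))
print("foot centre", P(360+212/4,215+275/4,.065))
for q in [(105,90),(345,122),(302,403),(55,372)]:print("bal",P(105+q[0]/5,235+q[1]/5,.038))
E
```

```text
Traceback (most recent call last):
  File "h.py", line 18, in big
    return max(c,key=cv2.contourArea)
ValueError: max() iterable argument is empty
```

```bash
python3 - <<'E'
from h import *
im=cv2.imread("pics/top0.png");m=ctrl.camera_model("top");hsv=cv2.cvtColor(im,cv2.COLOR_BGR2HSV)
H,S,V=cv2.split(hsv)
print("hsv jack",hsv[280,215],"stir",hsv[300,395],"case",hsv[310,150],"beaker",hsv[278,142],"bottle",hsv[266,223],"wood",hsv[340,300],"pan",hsv[290,140])
P=lambda u,v,z:np.round(ray(m,u,v,z)*1000,1)
print("mat",P(322,273,.006),"pan",P(105+205/5,235+207/5,.052))
print("yellow",P(460,282,.014),P(407,240,.014),"beaker rim",P(105+134/5,235+211/5,.122),"cylrim",P(360+272/4,215+273/4,.178),"bottle knob",P(105+590/5,235+155/5,.12))
for q in [(112,195), (288,208),(283,380),(112,372)]:print("stir",P(360+q[0]/4,215+q[1]/4,.058))
for q in [(517,65),(713,68),(710,288),(505,283)]:print("jack",P(105+q[0]/5,235+q[1]/5,.075))
print("foot centre", P(360+212/4,215+275/4,.065))
for q in [(105,90),(345,122),(302,403),(55,372)]:print("bal",P(105+q[0]/5,235+q[1]/5,.038))
E
```

```text
hsv jack [ 90   4 129] stir [  6  21 167] case [ 10   5 148] beaker [ 14 229  90] bottle [ 15 249  84] wood [ 15 128 136] pan [ 90   6 126]
mat [ 519.4 -109.8    6. ] pan [497.3 343.1  52. ]
yellow [ 504.3 -479.5   14. ] [ 613.7 -337.    14. ] beaker rim [492.7 353.3 122. ] cylrim [ 494.5 -348.1  178. ] bottle knob [525.4 136.1 120. ]
stir [ 545.3 -277.6   58. ]
stir [ 539.8 -391.8   58. ]
stir [ 429.6 -388.    58. ]
stir [ 432.1 -278.2   58. ]
jack [572.4 182.8  75. ]
jack [573.5  83.6  75. ]
jack [462.5  80.7  75. ]
jack [462.5 183.4  75. ]
foot centre [ 495.2 -340.7   65. ]
bal [557.1 403.4  38. ]
bal [543.7 278.2  38. ]
bal [398.6 291.9  38. ]
bal [411.3 418.9  38. ]
```

```bash
python3 - <<'E'
from h import *
im=cv2.imread("pics/top0.png");m=ctrl.camera_model("top");hsv=cv2.cvtColor(im,cv2.COLOR_BGR2HSV)
H,S,V=[a.astype(int) for a in cv2.split(hsv)]
U=lambda x:x.astype(np.uint8)*255
g=U((S<45)&(V>105)); w=U((S<45)&(V>140)); am=U((S>185)&(V>25)&(H<18))
for n,M,b,z in(("jack",g,(200,240,255,294),.075),("stir",w,(380,258,435,312),.058),("case",U((S<45)&(V>95)),(110,245,180,320),.038)):
    c=big(M,b);print(n,cv2.boundingRect(c),rect(m,cv2.convexHull(c),z))
for n,b,z in(("bottle",(205,250,245,290),.075+.03),("cyl",(395,265,435,300),.07),("beak",(115,260,160,300),.09)):
    c=big(am,b);print(n,cv2.boundingRect(c),cv2.contourArea(c),circ(m,c,z))
v=np.hstack([cv2.cvtColor(x[235:320,105:270],cv2.COLOR_GRAY2BGR) for x in (g,am)]+[im[235:320,360:440]])
cv2.imwrite("pics/mk.png",cv2.resize(v,None,fx=1.9,fy=1.9))
E
```

```text
jack (206, 248, 44, 45) ((518.840087890625, 132.30487060546875), (105.00432586669922, 109.93468475341797), 89.80985260009766)
stir (388, 265, 43, 44) ((488.403076171875, -331.68292236328125), (107.47681427001953, 106.81532287597656), 87.85733032226562)
case (116, 253, 58, 63) ((478.45172119140625, 350.432373046875), (127.59901428222656, 148.150390625), 83.46200561523438)
bottle (214, 258, 19, 17) 225.5 ((525.771484375, 139.67185974121094), (39.379425048828125, 44.52530288696289), 165.56103515625)
cyl (404, 274, 28, 20) 327.5 ((495.8443603515625, -345.6921691894531), (45.145957946777344, 64.9996109008789), 2.8720147609710693)
beak (127, 269, 23, 17) 256.0 ((494.3241882324219, 349.0701904296875), (38.890037536621094, 55.400821685791016), 163.5016632080078)
```

View pics/mk.png

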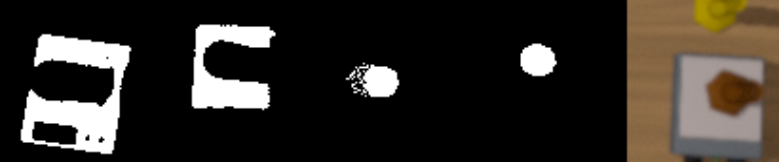

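```bash
cat >> h.py <<'E'
def delta(x,y,z=None,yaw=None):
    "tool-axes shift (mm) to bring TCP to world mm x,y,z, ; with spin first if yaw"
    o=ctrl.get_obs(); p=np.array(o['ee_pos'])*1000; r=o['eef_rot']
    from scipy.spatial.transform import Rotation as Ro
    M=Ro.from_euler('xyz',r).as_matrix()
    T=np.array([x,y,p[2] if z is None else z])
    s='' if yaw is None else 'spin %.3f'%(-(((yaw-r[2])+np.pi)%(2*np.pi)-np.pi))
    print('now',p.round(1),np.round(r,3),'-> tool shift',np.round(M.T@(T-p),1),s)
E
python3 - <<'E'
from h import *
o=ctrl.get_obs();m=ctrl.camera_model("wrist");im=ctrl.camera("wrist");cv2.imwrite("pics/w0.png",im[:,:,::-1])
R=m['R'];print(-R.T@m['t'],R,m['fx'],o['qpos'])
delta(487,-334,350,0)
delta(487,-334,350,None)
E
```

```text
[ 0.24288    -0.4973666   0.38405609] [[ 3.25760849e-01 -9.45451862e-01 -8.03073726e-04]
 [-9.19293630e-01 -3.16946076e-01  2.33333255e-01]
 [-2.20859892e-01 -7.52725788e-02 -9.72396497e-01]] 380.2277478191957 [-1.30557386e+00  3.00437806e-01  1.52147924e+00 -5.13622989e-05
  1.32069436e+00 -6.65997297e-02]
now [ 179.1 -519.8  227. ] [-3.141 -0.     0.332] -> tool shift [ 351.6  -75.5 -122.9] spin 0.332
now [ 179.1 -519.8  227. ] [-3.141 -0.     0.332] -> tool shift [ 351.6  -75.5 -122.9]
```

View pics/w0.png

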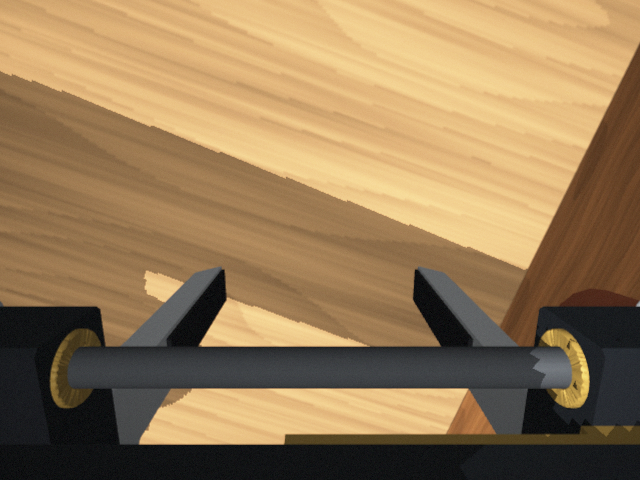

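The wrist view shows bare table between the open fingers, with the TCP axis below the image centre. I level the yaw to 0, rise, and go to a view point behind the stirrer.

```bash
python3 -m creep '{"xyz":[[0,0,-60],[0,0,-60],[45,-35,0],[45,-35,0],[45,-35,0]],"spin":[0.166,0.166,0,0,0]}'; python3 -m creep '{"xyz":[[43,-40,0],[43,-41,0],[0,0,0],[0,0,0]],"spin":[0,0,0,0]}'
python3 - <<'E'
from h import *
m=ctrl.camera_model("wrist");im=ctrl.camera("wrist");cv2.imwrite("pics/w1.png",im[:,:,::-1])
delta(487,-334,350,0)
np.savez("pics/w1.npz",R=m['R'],t=m['t'])
E
```

```text
time_s: 0.78
ee_pos: [0.3152, -0.4138, 0.3473]
eef_rot: [-3.141, 0.0, -0.001]
force: [1.5, -1.1, 0.3]
grip_width: 0.0939
time_s: 1.27
ee_pos: [0.4, -0.3342, 0.3473]
eef_rot: [-3.141, 0.0, 0.0]
force: [0.2, -1.0, 0.3]
grip_width: 0.0938
now [ 399.6 -334.7  347.3] [-3.142e+00  0.000e+00 -1.000e-03] -> tool shift [87.4 -0.8 -2.7] spin -0.001
```

View pics/w1.png

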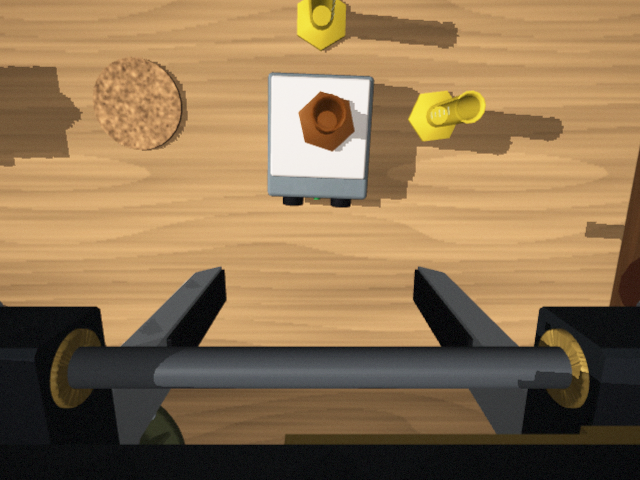

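The wrist view shows the white plate centred near (320,125), the amber foot at (327,121), the rim at (328,119), the mat at (137,103) and the yellow cylinders at (320,20) and (435,115).

```bash
cat >> h.py <<'E'
def masks(im):
    H,S,V=[a.astype(int) for a in cv2.split(cv2.cvtColor(im,cv2.COLOR_BGR2HSV))]
    U=lambda x:x.astype(np.uint8)*255
    return dict(white=U((S<40)&(V>175)),amber=U((S>175)&(H<16)&(V>20)),grey=U((S<45)&(V>90)),hsv=(H,S,V))
E
python3 - <<'E'
from h import *
im=cv2.imread("pics/w1.png");m=ctrl.camera_model("wrist")
k=masks(im)
c=big(k['white'],(262,70,380,180));print("plate",cv2.boundingRect(c),rect(m,cv2.convexHull(c),.058))
c=big(k['amber'],(285,85,365,160));print("foot",cv2.boundingRect(c),cv2.contourArea(c),rect(m,cv2.convexHull(c),.066),circ(m,cv2.convexHull(c),.066))
P=lambda u,v,z:np.round(ray(m,u,v,z)*1000,1)
print("cyl rim",P(328,119,.178))
H,S,V=k['hsv']
for q in((137,103),(220,150),(220,40),(60,30)):print(H[q[1],q[0]],S[q[1],q[0]],V[q[1],q[0]])
cr=cv2.resize(im[50:165,80:390],None,fx=2.5,fy=2.5,interpolation=cv2.INTER_CUBIC);cv2.imwrite("pics/w1c.png",cr)
E
```

```text
plate (270, 75, 100, 104) ((486.2359619140625, -332.8436279296875), (108.84136199951172, 108.75027465820312), 87.83308410644531)
foot (301, 92, 53, 58) 2127.0 ((493.4920654296875, -343.1901550292969), (59.98283386230469, 55.71665954589844), 71.98751068115234) ((493.2207946777344, -342.4418640136719), (58.167030334472656, 60.97783279418945), 64.72309112548828)
cyl rim [ 488.5 -341.3  178. ]
15 131 193
17 124 212
16 120 192
16 123 186
```

View pics/w1c.png

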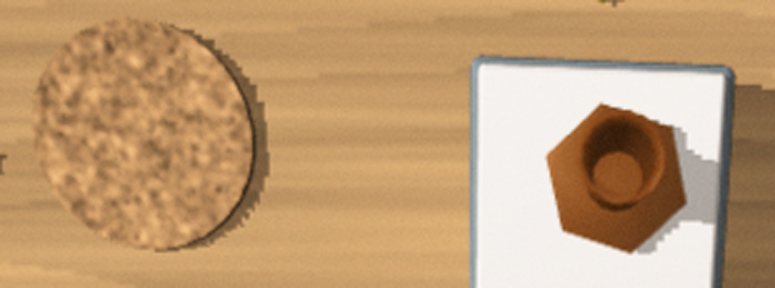

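```bash
python3 - <<'E'
from h import *
m=ctrl.camera_model("wrist")
P=lambda u,v,z:np.round(ray(m,u,v,z)*1000,1)
print("hex",P(326.9,121.5,.070),"rim",P(329.2,110,.178),"mat",P(137.4,103.2,.006))
print(P(93.2,103.2,.006),P(181.6,103.2,.006),P(137,56.8,.006),P(137,149.6,.006))
delta(435,343,350,0);delta(425,230,350,0)
E
```

```text
hex [ 492.9 -342.6   70. ] rim [ 495.5 -342.3  178. ] mat [ 518.8 -108.3    6. ]
[518.8 -53.3   6. ] [ 518.7 -163.2    6. ] [ 572.  -113.8    6. ] [ 462.6 -101.4    6. ]
now [ 399.6 -334.7  347.3] [-3.142e+00  0.000e+00 -1.000e-03] -> tool shift [  34.7 -677.7   -2.7] spin -0.001
now [ 399.6 -334.7  347.3] [-3.142e+00  0.000e+00 -1.000e-03] -> tool shift [  24.8 -564.7   -2.7] spin -0.001
```

Cylinder at (494,−342.5), mat at (518,−108.5), plate at (486,−333). I go over the cylinder and down to grip the tube about 85 mm above its underside.

```bash
python3 -m creep '{"xyz":[[47,4,0],[47,4,0],[0,0,50],[0,0,40],[0,0,0]],"spin":[0,0,0,0,0]}' 70 15; python3 -m creep '{"xyz":[[0,0,40],[0,0,40],[0,0,31],[0,0,0],[0,0,0]],"spin":[0,0,0,0,0]}'
python3 - <<'E'
from h import *
im=ctrl.camera("wrist");cv2.imwrite("pics/w2.png",im[:,:,::-1]);delta(494,-342.5,146)
im=ctrl.camera("scene");cv2.imwrite("pics/s2.png",cv2.resize(im[100:320,60:380,::-1],None,fx=2,fy=2))
E
```

```text
time_s: 1.95
ee_pos: [0.4926, -0.3427, 0.2549]
eef_rot: [-3.138, 0.004, -0.002]
force: [0.7, 0.1, 0.7]
grip_width: 0.0702
time_s: 2.58
ee_pos: [0.4948, -0.3431, 0.1492]
eef_rot: [3.14, -0.003, -0.001]
force: [-0.6, -0.3, -0.0]
grip_width: 0.0699
now [ 494.8 -343.   149.1] [ 3.139e+00 -3.000e-03 -1.000e-03] -> tool shift [-0.8 -0.5  3.1]
```

View pics/w2.png

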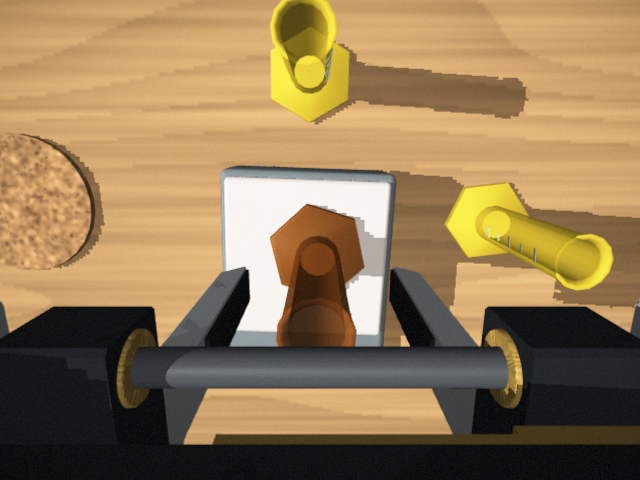

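View pics/s2.png

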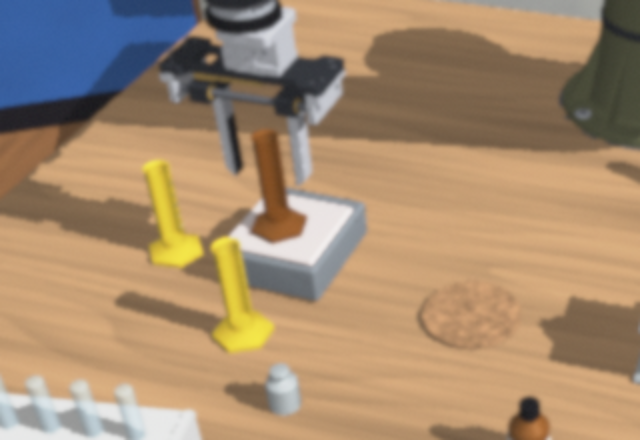

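The tube sits between the fingers (tube at 317, finger midpoint 320). I close gently.

```bash
python3 -m creep '{"xyz":[[0,0,0],[0,0,0],[0,0,0],[0,0,0],[0,0,0]],"spin":[0,0,0,0,0]}' 20 15;  python3 -m creep '{"xyz":[[0,0,0],[0,0,0],[0,0,0]],"spin":[0,0,0]}'; python3 -m creep '{"xyz":[[0,0,-5],[0,0,-15],[0,0,-30],[0,0,-30],[0,0,0]],"spin":[0,0,0,0,0]}' - 20; python3 - <<'E'
from h import *
im=ctrl.camera("wrist");cv2.imwrite("pics/w3.png",im[:,:,::-1]);delta(518,-108.5,220)
E
```

```text
time_s: 3.3
ee_pos: [0.4942, -0.342, 0.1464]
eef_rot: [-3.142, 0.0, -0.0]
force: [0.1, 0.5, -0.5]
grip_width: 0.0286
time_s: 3.68
ee_pos: [0.4942, -0.342, 0.1464]
eef_rot: [-3.142, 0.0, -0.0]
force: [0.5, 0.7, -0.1]
grip_width: 0.0294
time_s: 4.3
ee_pos: [0.4949, -0.3426, 0.2295]
eef_rot: [3.138, -0.004, -0.0]
force: [0.2, -0.5, -1.6]
grip_width: 0.0284
now [ 494.4 -342.2  227.5] [ 3.14e+00 -2.00e-03 -0.00e+00] -> tool shift [  23.6 -233.7    7.2]
```

View pics/w3.png

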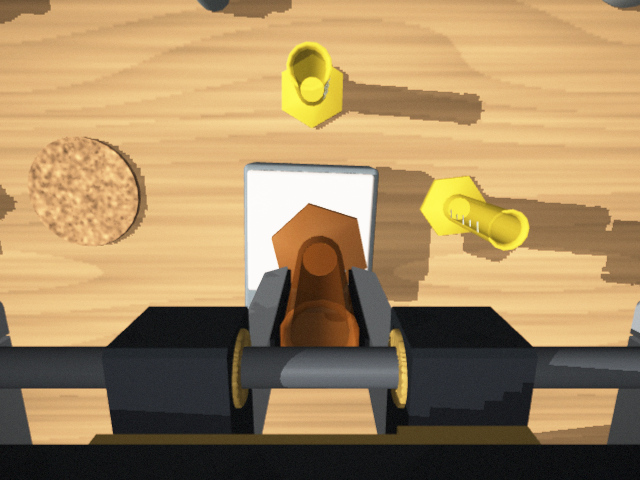

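```bash
python3 -m creep '{"xyz":[[2,-25,0],[6,-55,0],[7,-60,0],[6,-60,0],[2.6,-33.7,0]],"spin":[0,0,0,0,0]}';  python3 -m creep '{"xyz":[[0,0,0],[0,0,35],[0,0,40],[0,0,35],[0,0,15]],"spin":[0,0,0,0,0]}'; python3 -m creep '{"xyz":[[0,0,0],[0,0,2],[0,0,0]],"spin":[0,0,0]}'; python3 - <<'E'
from h import *
delta(518,-108.5,94.4)
E
```

```text
time_s: 4.97
ee_pos: [0.5174, -0.1058, 0.2255]
eef_rot: [-3.141, 0.002, 0.002]
force: [0.8, -0.4, -0.9]
grip_width: 0.0288
time_s: 5.6
ee_pos: [0.5167, -0.109, 0.0992]
eef_rot: [-3.141, 0.003, -0.001]
force: [-0.2, -0.4, -0.3]
grip_width: 0.0286
time_s: 5.98
ee_pos: [0.5182, -0.1085, 0.1004]
eef_rot: [3.141, -0.001, -0.0]
force: [-0.0, -0.1, -0.5]
grip_width: 0.0283
now [ 518.2 -108.5  100.4] [ 3.141e+00 -1.000e-03 -0.000e+00] -> tool shift [-0.3 -0.   6. ]
```

```bash
python3 -m creep '{"xyz":[[0,0,2],[0,0,2],[0,0,1],[0,0,0],[0,0,0]],"spin":[0,0,0,0,0]}'; python3 -m creep '{"xyz":[[0,0,0.7],[0,0,0]],"spin":[0,0]}'
```

```text
time_s: 6.6
ee_pos: [0.5178, -0.1084, 0.0944]
eef_rot: [-3.142, 0.0, -0.0]
force: [0.3, 0.1, -0.7]
grip_width: 0.0286
time_s: 6.85
ee_pos: [0.518, -0.1084, 0.0944]
eef_rot: [3.141, -0.001, -0.0]
force: [-2.6, -0.1, 7.8]
grip_width: 0.0285
```

Contact felt (7.8 N) at the expected height. I release, rise and check.

```bash
python3 -m creep '{"xyz":[[0,0,-0.5],[0,0,0],[0,0,0],[0,0,0]],"spin":[0,0,0,0]}' 70; python3 -m creep '{"xyz":[[0,0,-20],[0,0,-40],[0,0,-50],[0,0,-50],[0,0,-50]],"spin":[0,0,0,0,0]}'; python3 -m creep '{"xyz":[[0,-10,-20],[-20,-55,0],[-20,-55,0],[-20,-55,0],[-20,-55,0]],"spin":[0,0,0,0,0]}';python3 -m creep '{"xyz":[[0,-50,0],[0,-50,0],[0,0,0],[0,0,0]],"spin":[0,0,0,0]}'; python3 - <<'E'
from h import *
m=ctrl.camera_model("wrist");im=ctrl.camera("wrist");cv2.imwrite("pics/w4.png",im[:,:,::-1]);delta(518,-108.5,220)
im=ctrl.camera("scene");cv2.imwrite("pics/s4.png",im[:,:,::-1])
E
```

```text
time_s: 7.35
ee_pos: [0.5178, -0.1084, 0.0942]
eef_rot: [-3.142, 0.0, -0.0]
force: [0.3, 0.6, 0.9]
grip_width: 0.0652
time_s: 7.98
ee_pos: [0.5176, -0.1083, 0.306]
eef_rot: [3.142, -0.0, -0.0]
force: [0.1, -0.2, 0.3]
grip_width: 0.0699
time_s: 8.6
ee_pos: [0.4369, 0.1232, 0.3244]
eef_rot: [-3.141, -0.0, -0.0]
force: [0.4, -0.2, -1.1]
grip_width: 0.0697
time_s: 9.1
ee_pos: [0.4379, 0.2213, 0.3241]
eef_rot: [3.141, 0.0, 0.0]
force: [-0.6, -0.4, -0.4]
grip_width: 0.0699
now [438.  220.9 324.3] [ 3.141e+00  0.000e+00 -1.000e-03] -> tool shift [ 80.3 329.3 104.3]
```

View pics/w4.png

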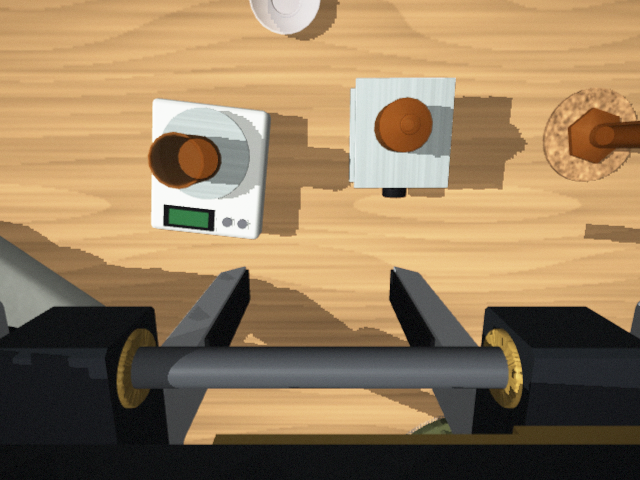

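View pics/s4.png

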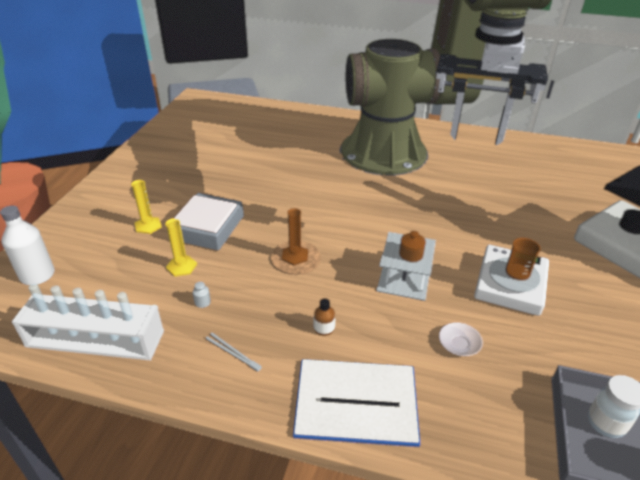

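The cylinder stands upright on the mat. The wrist view shows the beaker's inner floor at (198,158), its rim at (178,160), the pan around (205,153), the jack platform around (404,132) and the bottle at (405,124).

```bash
python3 - <<'E'
import cv2
im=cv2.imread("pics/w4.png")
cv2.imwrite("pics/w4a.png",cv2.resize(im[90:250,140:280],None,fx=3.7,fy=3.7,interpolation=cv2.INTER_CUBIC))
cv2.imwrite("pics/w4b.png",cv2.resize(im[70:205,340:470],None,fx=4,fy=4,interpolation=cv2.INTER_CUBIC))
E
```

```text
(no output)
```

View pics/w4a.png

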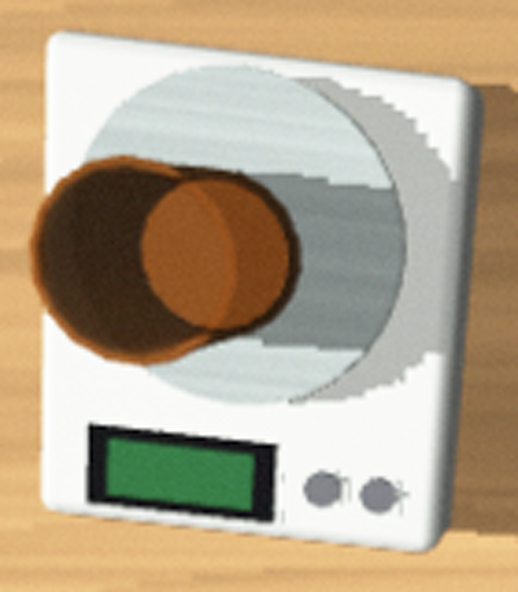

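View pics/w4b.png

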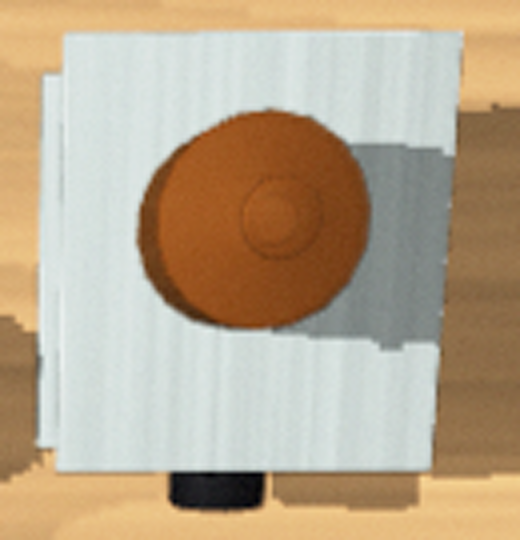

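```bash
python3 - <<'E'
from h import *
m=ctrl.camera_model("wrist")
P=lambda u,v,z:np.round(ray(m,u,v,z)*1000,1)
A=lambda a,b,z:P(140+a/3.7,90+b/3.7,z)
B=lambda a,b,z:P(340+a/4,70+b/4,z)
print("pan",A(237,234,.052),A(238,65,.052),A(262,403,.052),A(406,236,.052))
print("rim",A(136,259,.122),"floor",A(216,254,.055))
j=np.array([B(*q,.075) for q in((64,32),(463,31),(432,470),(57,470))]);print("jack",j,j.mean(0))
print("knob",B(271,213,.075+.055),"lid",B(264,218,.113))
delta(495,350,350)
E
```

```text
pan [497.9 348.2  52. ] [545.7 344.5  52. ] [447.3 344.2  52. ] [497.2 297.9  52. ]
rim [493.  353.3 122. ] floor [492.1 354.   55. ]
jack [[571.5 184.3  75. ]
 [571.6  84.7  75. ]
 [462.2  83.9  75. ]
 [462.4 183.9  75. ]] [516.925 134.2    75.   ]
knob [525.  142.7 130. ] lid [524.8 140.4 113. ]
now [438.1 220.7 324.4] [ 3.142e+00 -0.000e+00 -1.000e-03] -> tool shift [  56.7 -129.4  -25.6]
```

```bash
python3 -m creep '{"xyz":[[18,-44,0],[18,-44,0],[18.5,-45,0],[0,0,30],[0,0,50]],"spin":[0,0,0,0,0]}' 82 15;  python3 -m creep '{"xyz":[[0,0,50],[0,0,45],[0,0,0],[0,0,0]],"spin":[0,0,0,0]}'; python3 - <<'E'
from h import *
im=ctrl.camera("wrist");cv2.imwrite("pics/w5.png",im[:,:,::-1]);delta(492.6,353.6,93)
E
```

```text
time_s: 9.82
ee_pos: [0.4934, 0.3542, 0.2443]
eef_rot: [-3.14, -0.002, -0.001]
force: [1.0, 0.5, -0.9]
grip_width: 0.082
time_s: 10.32
ee_pos: [0.4934, 0.3546, 0.1515]
eef_rot: [-3.14, -0.002, -0.001]
force: [0.1, 0.1, 0.0]
grip_width: 0.082
now [493.5 354.8 151.8] [-3.14e+00 -3.00e-03 -1.00e-03] -> tool shift [-1.1  1.3 58.8]
```

View pics/w5.png

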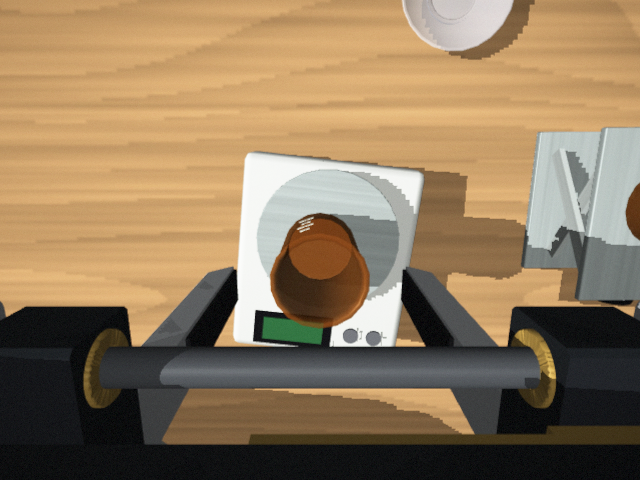

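```bash
python3 - <<'E'
from h import *
m=ctrl.camera_model("wrist")
print(ray(m,328.5,239,.052)*1000,ray(m,257,239,.052)*1000,ray(m,400,239,.052)*1000,ray(m,328,168,.052)*1000)
E
python3 -m creep '{"xyz":[[-0.5,0,30],[0,0,20],[0,0,8],[0,0,0],[0,0,0]],"spin":[0,0,0,0,0]}';python3 -m creep '{"xyz":[[0,0,0],[0,0,0],[0,0,0],[0,0,0],[0,0,0]],"spin":[0,0,0,0,0]}' 40 12; python3 -m creep '{"xyz":[[0,0,0],[0,0,0],[0,0,0]],"spin":[0,0,0]}'
```

```text
[498.22570388 349.11735551  52.        ] [498.24650199 398.87739096  52.        ] [498.20491803 299.3866335   52.        ] [546.89499907 349.6857761   52.        ]
time_s: 11.0
ee_pos: [0.4925, 0.355, 0.0926]
eef_rot: [-3.141, -0.002, -0.0]
force: [0.2, 0.6, 0.4]
grip_width: 0.0822
time_s: 11.62
ee_pos: [0.4919, 0.3546, 0.0913]
eef_rot: [3.142, -0.0, -0.0]
force: [0.1, -1.5, 1.1]
grip_width: 0.0502
time_s: 12.0
ee_pos: [0.492, 0.3546, 0.0913]
eef_rot: [-3.142, -0.0, -0.0]
force: [-0.3, -1.1, 2.1]
grip_width: 0.0505
```

```bash
python3 -m creep '{"xyz":[[0,0,-5],[0,0,-20],[0,0,-40],[0,0,-45],[0,0,-40]],"spin":[0,0,0,0,0]}' - 18; python3 -m creep '{"xyz":[[0,20,-10],[0,40,0],[0,55,0],[0,55,0],[0,55,0]],"spin":[0,0,0,0,0]}'; python3 -m creep '{"xyz":[[0,55,0],[0,55,0],[0,55,0],[0,55,0],[0,55,0]],"spin":[0,0,0,0,0]}'; python3 -m creep '{"xyz":[[-2,55,0],[-2,55,0],[-2,40,0],[0,30,0],[0,0,0]],"spin":[0,0,0,0,0]}'; python3 - <<'E'
from h import *
im=ctrl.camera("wrist");cv2.imwrite("pics/w6.png",im[:,:,::-1]);delta(486.2,-333,97.3)
E
```

```text
time_s: 12.62
ee_pos: [0.4918, 0.3547, 0.2432]
eef_rot: [-3.141, -0.001, -0.0]
force: [0.4, 0.2, -1.2]
grip_width: 0.05
time_s: 13.25
ee_pos: [0.4909, 0.1271, 0.25]
eef_rot: [3.141, 0.002, -0.0]
force: [0.4, -0.3, -1.1]
grip_width: 0.0502
time_s: 13.88
ee_pos: [0.4905, -0.1476, 0.2501]
eef_rot: [-3.141, 0.001, -0.001]
force: [1.2, -0.1, -0.4]
grip_width: 0.0499
time_s: 14.5
ee_pos: [0.4843, -0.327, 0.2495]
eef_rot: [-3.14, 0.002, -0.003]
force: [-0.4, 0.9, -0.8]
grip_width: 0.0501
now [ 484.7 -325.8  249.8] [-3.14e+00  2.00e-03 -2.00e-03] -> tool shift [  1.8   7.4 152.5]
```

View pics/w6.png

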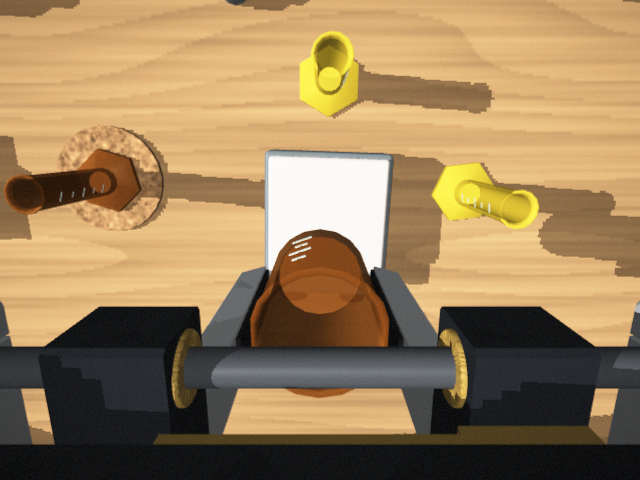

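```bash
python3 - <<'E'
from h import *
m=ctrl.camera_model("wrist")
im=cv2.imread("pics/w6.png");cv2.imwrite("pics/w6c.png",cv2.resize(im[140:345,240:400],None,fx=3,fy=2.9))
print("floor",ray(m,322,272,.2135)*1000)
c=masks(im)['white'];c=big(c,(255,140,400,300));print(cv2.boundingRect(c));r=cv2.boundingRect(c)
for q in((270,157),(390,157)):print(ray(m,*q,.058)*1000)
E
```

```text
floor [ 486.45730574 -326.6175075   213.5       ]
(265, 152, 124, 122)
[ 542.17635128 -280.85964231   58.        ]
[ 541.98494967 -388.61326838   58.        ]
```

View pics/w6c.png

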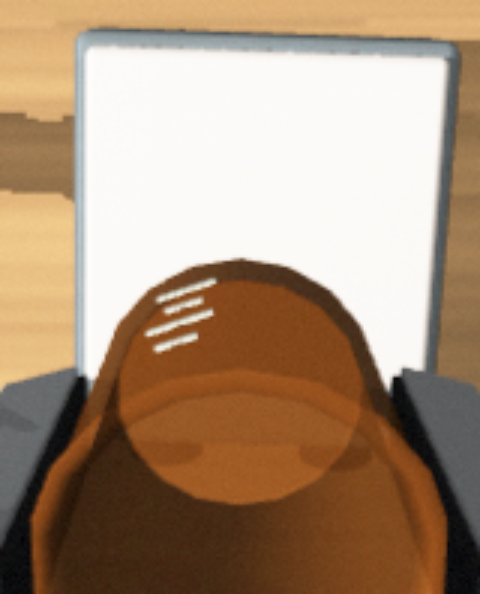

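```bash
python3 -m creep '{"xyz":[[1.8,7.7,0],[0,0,20],[0,0,45],[0,0,45],[0,0,25]],"spin":[0,0,0,0,0]}'; python3 -m creep '{"xyz":[[0,0,10],[0,0,0],[0,0,0],[0,0,0]],"spin":[0,0,0,0]}'; python3 - <<'E'
from h import *
delta(486.3,-333.5,97.3)
E
```

```text
time_s: 15.18
ee_pos: [0.4871, -0.332, 0.1139]
eef_rot: [-3.14, 0.002, 0.001]
force: [1.0, 0.0, -0.8]
grip_width: 0.0502
time_s: 15.68
ee_pos: [0.4879, -0.3333, 0.1073]
eef_rot: [3.141, -0.001, -0.0]
force: [-0.2, 0.7, -1.0]
grip_width: 0.0498
now [ 487.9 -333.3  107.3] [ 3.141e+00 -1.000e-03 -0.000e+00] -> tool shift [-1.6  0.2 10. ]
```

```bash
python3 -m creep '{"xyz":[[-1.2,0,3],[0,0,3],[0,0,2],[0,0,0],[0,0,0]],"spin":[0,0,0,0,0]}'; python3 -m creep '{"xyz":[[0,0,1],[0,0,0],[0,0,0]],"spin":[0,0,0]}'
```

```text
time_s: 16.3
ee_pos: [0.4864, -0.3331, 0.0983]
eef_rot: [3.142, -0.0, -0.0]
force: [-0.6, -0.1, -0.2]
grip_width: 0.0503
time_s: 16.68
ee_pos: [0.4864, -0.3331, 0.0973]
eef_rot: [3.141, -0.0, -0.0]
force: [-0.1, -0.0, -0.6]
grip_width: 0.0501
```

```bash
python3 -m creep '{"xyz":[[0,0,0.7],[0,0,0],[0,0,0]],"spin":[0,0,0]}'
```

```text
time_s: 17.05
ee_pos: [0.4866, -0.3332, 0.0973]
eef_rot: [3.141, -0.001, -0.0]
force: [-2.2, 1.8, 6.5]
grip_width: 0.0504
```

Contact at the expected height (6.5 N). I release, rise and look.

```bash
python3 -m creep '{"xyz":[[0,0,-0.5],[0,0,0],[0,0,0],[0,0,0]],"spin":[0,0,0,0]}' 82; python3 -m creep '{"xyz":[[0,0,-20],[0,0,-40],[0,0,-50],[0,0,-50],[0,0,-50]],"spin":[0,0,0,0,0]}'; python3 -m creep '{"xyz":[[-50,0,-20],[-50,0,0],[0,0,0],[0,0,0]],"spin":[0,0,0,0]}'; python3 - <<'E'
from h import *
m=ctrl.camera_model("wrist");im=ctrl.camera("wrist")[:,:,::-1];cv2.imwrite("pics/w7.png",im);delta(525,140.5,220)
k=masks(im.copy())['white']
c=big(k,(230,40,420,240));print("plate",cv2.boundingRect(c),rect(m,cv2.convexHull(c),.058))
x,y,w,h=cv2.boundingRect(c);print(x,y,w,h)
cv2.imwrite("pics/w7c.png",cv2.resize(im[y-10:y+h+20,x-10:x+w+10],None,fx=4,fy=4))
E
```

```text
time_s: 17.55
ee_pos: [0.4864, -0.333, 0.0969]
eef_rot: [-3.141, 0.0, -0.0]
force: [1.3, -0.2, -0.3]
grip_width: 0.082
time_s: 18.18
ee_pos: [0.4862, -0.3329, 0.3088]
eef_rot: [3.142, -0.0, -0.0]
force: [0.6, 0.2, 0.2]
grip_width: 0.0823
time_s: 18.68
ee_pos: [0.3868, -0.3331, 0.3272]
eef_rot: [3.141, -0.0, -0.0]
force: [1.2, -0.4, 0.2]
grip_width: 0.0821
now [ 387.  -333.   326.9] [-3.141  0.     0.   ] -> tool shift [ 138.  -473.5  107. ] 
plate (267, 58, 107, 111) ((486.5813903808594, -331.71563720703125), (110.19140625, 109.06714630126953), 87.96292877197266)
267 58 107 111
```

View pics/w7c.png

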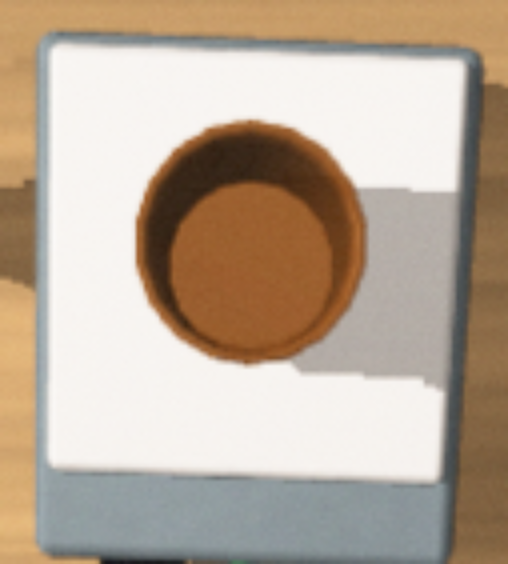

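The beaker stands within about 1 mm of the plate's centre (floor disc (251,266) against plate centre (252,262) in the 4x crop). I go back to view the bare pan and the bottle.

```bash
python3 -m creep '{"xyz":[[5,-60,0],[5,-60,0],[5,-60,0],[5,-60,0],[5,-60,0]],"spin":[0,0,0,0,0]}'; python3 -m creep '{"xyz":[[5,-60,0],[5,-60,0],[5,-60,0],[5,-60,0],[5,-40,0]],"spin":[0,0,0,0,0]}';python3 -m creep '{"xyz":[[0,0,0],[0,0,0],[0,0,0]],"spin":[0,0,0]}'; python3 - <<'E'
from h import *
m=ctrl.camera_model("wrist");im=ctrl.camera("wrist")[:,:,::-1].copy();cv2.imwrite("pics/w8.png",im);delta(525,140.5,220)
cv2.imwrite("pics/w8c.png",cv2.resize(im[70:240,150:500],None,fx=2.2,fy=2.2,interpolation=cv2.INTER_CUBIC))
E
```

```text
time_s: 19.35
ee_pos: [0.4119, -0.0307, 0.3269]
eef_rot: [-3.141, 0.0, 0.001]
force: [0.4, -0.4, 0.5]
grip_width: 0.0818
time_s: 19.98
ee_pos: [0.4364, 0.2504, 0.3264]
eef_rot: [3.141, 0.001, 0.002]
force: [-1.2, -1.3, 0.3]
grip_width: 0.0823
time_s: 20.35
ee_pos: [0.4367, 0.2463, 0.3271]
eef_rot: [3.142, -0.0, -0.001]
force: [-0.4, 0.5, -0.7]
grip_width: 0.0822
now [436.7 246.2 327.3] [-3.141e+00 -0.000e+00 -1.000e-03] -> tool shift [ 88.4 105.6 107.3]
```

View pics/w8c.png

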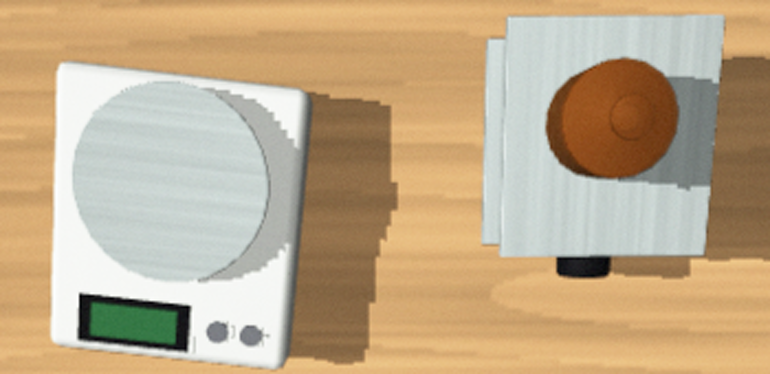

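```bash
python3 - <<'E'
from h import *
m=ctrl.camera_model("wrist");im=cv2.imread("pics/w8.png")
B=lambda a,b,z:ray(m,150+a/2.2,70+b/2.2,z)*1000
print("pan",B(170.5,182,.052),B(72,182,.052)[1],B(269,182,.052)[1],B(170,82,.052)[0],B(170,282,.052)[0])
j=np.array([B(*q,.075) for q in((507,16),(725,15),(704,256),(500,255))]);print(j.mean(0))
print("knob",B(632,117,.129))
c=big(masks(im)['amber'],(390,90,470,160));x,y,w,h=cv2.boundingRect(c);print(x,y,w,h,"sil",ray(m,x,124,.094)*1000,ray(m,x+w,124,.113)*1000,ray(m,x+w/2,y,.113)*1000,ray(m,x+w/2,y+h,.113)*1000)
E
```

```text
pan [496.97255865 348.56997825  52.        ] 398.2690671765053 298.86797497801604 544.9321073843183 446.33217442057804
[516.73900304 135.02150602  75.        ]
knob [523.85109171 140.87555317 129.        ]
399 97 59 53 sil [525.07735564 168.10234067  94.        ] [523.98236238 116.61795109 113.        ] [547.93657579 145.84784706 113.        ] [500.2556196  142.71653214 113.        ]
```

```bash
python3 -m creep '{"xyz":[[29,35,0],[29,35,0],[29.6,35.4,0],[0,0,40],[0,0,50]],"spin":[0,0,0,0,0]}' 80 12;  python3 -m creep '{"xyz":[[0,0,50],[0,0,20],[0,0,0],[0,0,0]],"spin":[0,0,0,0]}'; python3 - <<'E'
from h import *
im=ctrl.camera("wrist");cv2.imwrite("pics/w9.png",im[:,:,::-1]);delta(524.3,140.8,103)
E
```

```text
time_s: 21.02
ee_pos: [0.5246, 0.1403, 0.2367]
eef_rot: [-3.141, -0.002, -0.002]
force: [0.7, 0.3, 0.3]
grip_width: 0.0801
time_s: 21.52
ee_pos: [0.5247, 0.1413, 0.1685]
eef_rot: [-3.141, -0.002, -0.001]
force: [-0.1, -0.0, 0.0]
grip_width: 0.0802
now [524.7 141.4 168.5] [-3.141e+00 -2.000e-03 -1.000e-03] -> tool shift [-0.5  0.6 65.5]
```

View pics/w9.png

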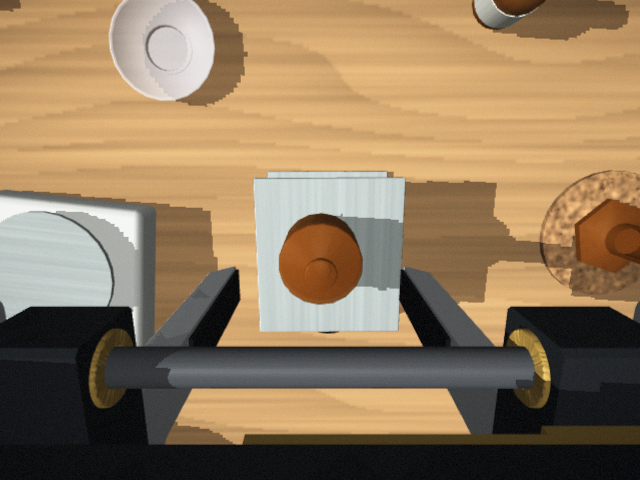

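The bottle (320,260) is centred between the jaws. Descend and grip.

```bash
python3 - <<'E'
from h import *
m=ctrl.camera_model("wrist")
j=np.array([ray(m,*q,.075)*1000 for q in((254.5,178),(405.5,178.5),(398.5,331),(260,331))]);print(j.round(1),j.mean(0))
E
python3 -m creep '{"xyz":[[0,0,30],[0,0,20],[0,0,10],[0,0,4],[0,0,0]],"spin":[0,0,0,0,0]}';python3 -m creep '{"xyz":[[0,0,0],[0,0,0],[0,0,0],[0,0,0],[0,0,0]],"spin":[0,0,0,0,0]}' 40 12; python3 -m creep '{"xyz":[[0,0,0],[0,0,0],[0,0,0]],"spin":[0,0,0]}'
```

```text
[[571.9 184.4  75. ]
 [571.6  85.6  75. ]
 [462.7  85.   75. ]
 [462.7 184.8  75. ]] [517.21829422 134.93666258  75.        ]
time_s: 22.2
ee_pos: [0.5244, 0.1416, 0.1037]
eef_rot: [-3.141, -0.001, -0.0]
force: [-0.4, 0.1, 0.1]
grip_width: 0.0803
time_s: 22.82
ee_pos: [0.5241, 0.1415, 0.1032]
eef_rot: [3.142, -0.0, -0.0]
force: [-0.8, -0.7, 2.0]
grip_width: 0.0494
time_s: 23.2
ee_pos: [0.5242, 0.1416, 0.1032]
eef_rot: [-3.142, -0.0, -0.0]
force: [-1.0, -0.4, 5.4]
grip_width: 0.0498
```

```bash
python3 -m creep '{"xyz":[[0,0,-5],[0,0,-20],[0,0,-40],[0,0,-20],[-2,-15,0]],"spin":[0,0,0,0,0]}' - 18; python3 -m creep '{"xyz":[[-6,-45,0],[-6,-50,0],[-6,-50,0],[-6,-35,0],[-1.2,-12,0]],"spin":[0,0,0,0,0]}'; python3 -m creep '{"xyz":[[0,0,0],[0,0,20],[0,0,30],[0,0,30],[0,0,15]],"spin":[0,0,0,0,0]}';python3 -m creep '{"xyz":[[0,0,0],[0,0,0],[0,0,0],[0,0,0]],"spin":[0,0,0,0]}'; python3 - <<'E'
from h import *
delta(497.1,348.7,80.2)
E
```

```text
time_s: 23.82
ee_pos: [0.5226, 0.1567, 0.1892]
eef_rot: [-3.141, -0.002, -0.001]
force: [0.4, -0.7, -2.8]
grip_width: 0.0496
time_s: 24.45
ee_pos: [0.4955, 0.3506, 0.1863]
eef_rot: [3.141, 0.002, 0.002]
force: [-1.1, -0.7, -0.1]
grip_width: 0.0491
time_s: 25.08
ee_pos: [0.4968, 0.3471, 0.0914]
eef_rot: [3.14, 0.002, -0.002]
force: [0.1, 0.4, -0.7]
grip_width: 0.0493
time_s: 25.58
ee_pos: [0.4971, 0.3487, 0.0937]
eef_rot: [-3.141, -0.001, -0.0]
force: [0.7, -0.1, -2.4]
grip_width: 0.0495
now [497.1 348.7  93.7] [-3.141e+00 -1.000e-03 -0.000e+00] -> tool shift [-0.  -0.  13.5]
```

```bash
python3 -m creep '{"xyz":[[0,0,5],[0,0,4],[0,0,2],[0,0,0],[0,0,0]],"spin":[0,0,0,0,0]}'; python3 -m creep '{"xyz":[[0,0,1.5],[0,0,0],[0,0,0]],"spin":[0,0,0]}'; python3 -m creep '{"xyz":[[0,0,0.7],[0,0,0],[0,0,0]],"spin":[0,0,0]}'
```

```text
time_s: 26.2
ee_pos: [0.497, 0.3486, 0.0821]
eef_rot: [-3.142, -0.0, -0.0]
force: [-0.6, -0.4, -1.4]
grip_width: 0.0496
time_s: 26.58
ee_pos: [0.4969, 0.3486, 0.0806]
eef_rot: [-3.142, 0.0, -0.0]
force: [0.2, 0.2, -1.5]
grip_width: 0.0492
time_s: 26.95
ee_pos: [0.497, 0.3486, 0.0802]
eef_rot: [-3.141, -0.0, -0.0]
force: [-1.4, -1.6, 5.5]
grip_width: 0.0492
```

Contact. I release, rise and check.

```bash
python3 -m creep '{"xyz":[[0,0,-0.3],[0,0,0],[0,0,0],[0,0,0]],"spin":[0,0,0,0]}' 80; python3 -m creep '{"xyz":[[0,0,-20],[0,0,-40],[0,0,-50],[0,0,-50],[0,0,-50]],"spin":[0,0,0,0,0]}'; python3 -m creep '{"xyz":[[-30,20,-30],[-30,20,0],[0,20,0],[0,0,0],[0,0,0]],"spin":[0,0,0,0,0]}'; python3 - <<'E'
from h import *
m=ctrl.camera_model("wrist");im=ctrl.camera("wrist")[:,:,::-1].copy();cv2.imwrite("pics/w10.png",im);delta(518,-108.5,330)
cv2.imwrite("pics/w10c.png",cv2.resize(im[90:270,190:390],None,fx=3.3,fy=3.3,interpolation=cv2.INTER_CUBIC))
E
```

```text
time_s: 27.45
ee_pos: [0.4969, 0.3486, 0.0801]
eef_rot: [3.142, 0.0, -0.0]
force: [0.5, -0.1, -0.5]
grip_width: 0.0794
time_s: 28.08
ee_pos: [0.4967, 0.3484, 0.2919]
eef_rot: [-3.142, -0.0, -0.0]
force: [-0.3, 0.5, 0.7]
grip_width: 0.0803
time_s: 28.7
ee_pos: [0.4376, 0.2888, 0.3198]
eef_rot: [3.141, 0.001, -0.001]
force: [0.3, -0.4, -0.2]
grip_width: 0.0802
now [437.5 288.9 319.6] [ 3.141e+00  1.000e-03 -0.000e+00] -> tool shift [ 80.7 397.4 -10.3]
```

View pics/w10c.png

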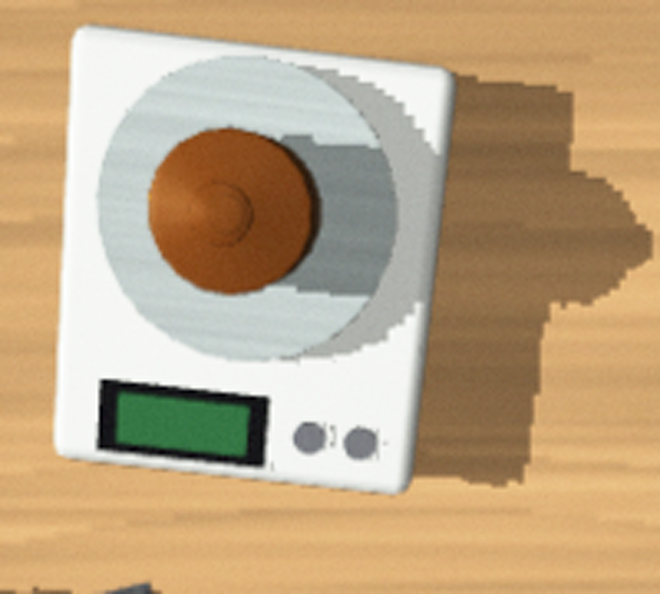

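```bash
python3 - <<'E'
from h import *
m=ctrl.camera_model("wrist")
B=lambda a,b,z:(ray(m,190+a/3.3,90+b/3.3,z)*1000).round(1)
print("pan",B(247.5,208.5,.052),"lid",B(231,211,.088),"knob",B(228,215,.106))
E
```

```text
pan [497.  348.5  52. ] lid [496.9 348.5  88. ] knob [496.2 346.7 106. ]
```

The bottle is centred on the pan to within a few tenths of a mm by this view. Now the cylinder on the mat.

```bash
python3 -m creep '{"xyz":[[0,40,0],[0,58,0],[0,60,0],[0,60,0],[0,60,0]],"spin":[0,0,0,0,0]}' 70 15; python3 -m creep '{"xyz":[[0,60,0],[0,40,0],[0,19,0],[0,0,0],[0,0,0]],"spin":[0,0,0,0,0]}';python3 - <<'E'
from h import *
m=ctrl.camera_model("wrist");im=ctrl.camera("wrist")[:,:,::-1].copy();cv2.imwrite("pics/w11.png",im);delta(517.9,-108.4,94.4)
cv2.imwrite("pics/w11c.png",cv2.resize(im[80:230,220:420],None,fx=4,fy=4,interpolation=cv2.INTER_CUBIC))
E
```

```text
time_s: 29.38
ee_pos: [0.437, 0.0089, 0.32]
eef_rot: [-3.142, 0.0, 0.0]
force: [0.0, 1.3, -0.7]
grip_width: 0.0696
time_s: 30.0
ee_pos: [0.4371, -0.1078, 0.32]
eef_rot: [-3.141, 0.0, 0.0]
force: [-0.4, 0.0, 0.0]
grip_width: 0.0701
now [ 437.1 -107.7  320. ] [-3.141e+00  0.000e+00  1.000e-03] -> tool shift [ 80.9   0.8 225.6]
```

View pics/w11c.png

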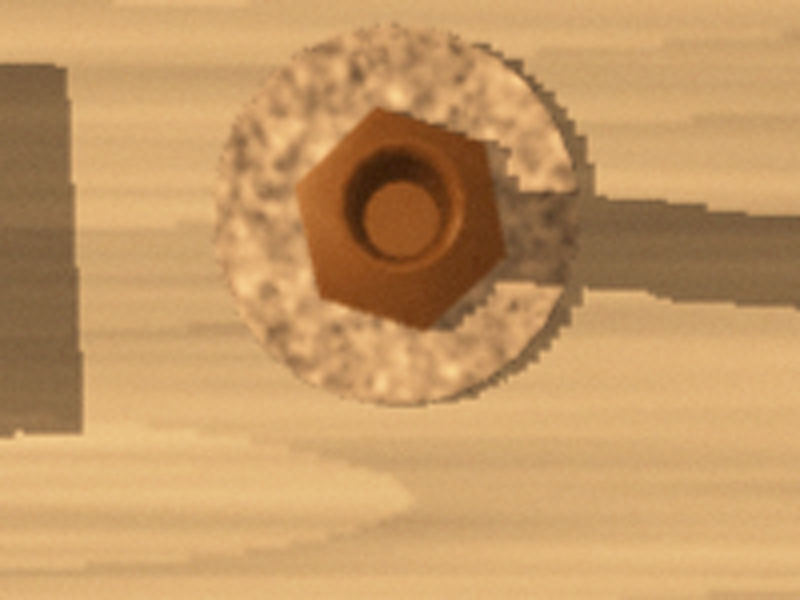

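```bash
python3 - <<'E'
from h import *
m=ctrl.camera_model("wrist")
print(ray(m,321,134.9,.018)*1000,"mat",ray(m,220+397.5/4,80+215/4,.006)*1000)
E
python3 -m creep '{"xyz":[[40,0,0],[40,0.7,0],[0,0,40],[0,0,50],[0,0,40]],"spin":[0,0,0,0,0]}';python3 -m creep '{"xyz":[[0,0,40],[0,0,30],[0,0,20],[0,0,0],[0,0,0]],"spin":[0,0,0,0,0]}'; python3 - <<'E'
from h import *
delta(517.9,-108.4,94.4)
E
```

```text
[ 516.96041152 -109.05762606   18.        ] mat [ 518.61258314 -107.16691501    6.        ]
time_s: 30.68
ee_pos: [0.5167, -0.108, 0.1883]
eef_rot: [-3.141, 0.001, 0.001]
force: [0.9, -0.4, -0.8]
grip_width: 0.0704
time_s: 31.3
ee_pos: [0.5174, -0.1088, 0.1011]
eef_rot: [3.141, -0.001, 0.0]
force: [0.8, -0.6, -0.4]
grip_width: 0.0703
now [ 517.4 -108.8  101.1] [ 3.141e+00 -1.000e-03  0.000e+00] -> tool shift [ 0.5 -0.4  6.7]
```

```bash
python3 -m creep '{"xyz":[[0,0,5],[0,0,0],[0,0,0],[0,0,0],[0,0,0]],"spin":[0,0,0,0,0]}';python3 -m creep '{"xyz":[[0,0,0],[0,0,0],[0,0,0],[0,0,0],[0,0,0]],"spin":[0,0,0,0,0]}' 20 15; python3 -m creep '{"xyz":[[0,0,0],[0,0,0],[0,0,0]],"spin":[0,0,0]}'
```

```text
time_s: 31.92
ee_pos: [0.5169, -0.1092, 0.0952]
eef_rot: [3.142, -0.0, -0.0]
force: [-0.4, -0.5, 0.5]
grip_width: 0.0702
time_s: 32.55
ee_pos: [0.5168, -0.1091, 0.0951]
eef_rot: [-3.142, 0.0, -0.0]
force: [0.3, 0.6, -1.4]
grip_width: 0.0285
time_s: 32.92
ee_pos: [0.5168, -0.1092, 0.0951]
eef_rot: [3.142, 0.0, -0.0]
force: [0.5, -0.5, -0.7]
grip_width: 0.0286
```

```bash
python3 -m creep '{"xyz":[[0,0,-5],[0,0,-20],[0,0,-40],[0,0,-45],[0,0,-35]],"spin":[0,0,0,0,0]}' - 20; python3 -m creep '{"xyz":[[0,-20,0],[0,-45,0],[0,-55,0],[0,-50,0],[0,-45,0]],"spin":[0,0,0,0,0]}'; python3 -m creep '{"xyz":[[0,-20,0],[0,-9,0],[0,0,0],[0,0,0],[0,0,0]],"spin":[0,0,0,0,0]}'; python3 - <<'E'
from h import *
m=ctrl.camera_model("wrist");im=ctrl.camera("wrist")[:,:,::-1].copy();cv2.imwrite("pics/w12.png",im);delta(517.2,134.9,164.1)
E
```

```text
time_s: 33.55
ee_pos: [0.5169, -0.1092, 0.2425]
eef_rot: [3.141, -0.002, -0.0]
force: [0.1, 0.5, -1.0]
grip_width: 0.0286
time_s: 34.17
ee_pos: [0.516, 0.1083, 0.2391]
eef_rot: [3.142, 0.002, 0.001]
force: [0.8, 0.2, 0.1]
grip_width: 0.0287
time_s: 34.8
ee_pos: [0.517, 0.134, 0.2402]
eef_rot: [3.142, -0.0, -0.001]
force: [-0.2, 0.7, -0.8]
grip_width: 0.0289
now [517.  134.2 240.2] [ 3.142e+00 -0.000e+00 -1.000e-03] -> tool shift [ 0.2 -0.7 76.1]
```

View pics/w12.png

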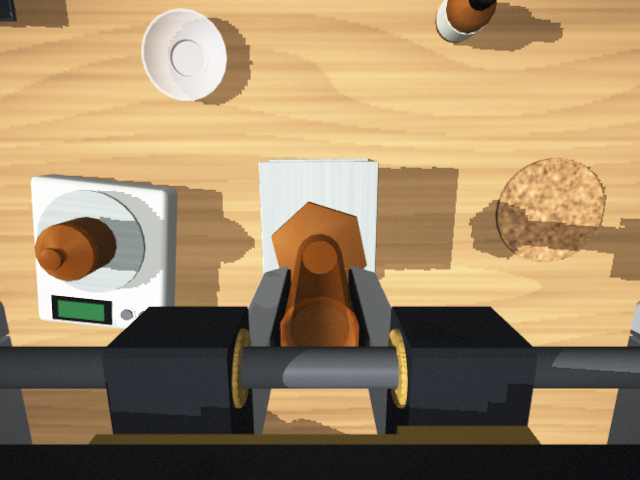

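The cylinder is upright in the grip above the jack platform. I lower it.

```bash
python3 -m creep '{"xyz":[[0,-0.7,15],[0,0,25],[0,0,20],[0,0,6],[0,0,0]],"spin":[0,0,0,0,0]}'; python3 -m creep '{"xyz":[[0,0,3],[0,0,2],[0,0,0],[0,0,0],[0,0,0]],"spin":[0,0,0,0,0]}'; python3 - <<'E'
from h import *
delta(517.2,134.9,164.1)
E
```

```text
time_s: 35.48
ee_pos: [0.5168, 0.1355, 0.1739]
eef_rot: [3.142, 0.001, -0.0]
force: [0.1, -0.1, -0.2]
grip_width: 0.0288
time_s: 36.1
ee_pos: [0.5169, 0.1356, 0.1692]
eef_rot: [-3.142, -0.0, -0.0]
force: [0.4, 0.1, -0.5]
grip_width: 0.0284
now [516.9 135.6 169.2] [-3.142 -0.    -0.   ] -> tool shift [0.3 0.7 5.1]
```

```bash
python3 -m creep '{"xyz":[[0.4,0.5,2],[0,0,2],[0,0,0],[0,0,0],[0,0,0]],"spin":[0,0,0,0,0]}'; python3 -m creep '{"xyz":[[0,0,1],[0,0,0],[0,0,0]],"spin":[0,0,0]}'; python3 -m creep '{"xyz":[[0,0,0.6],[0,0,0],[0,0,0]],"spin":[0,0,0]}'
```

```text
time_s: 36.72
ee_pos: [0.5173, 0.135, 0.1652]
eef_rot: [-3.142, -0.0, -0.0]
force: [-0.7, 0.7, -0.2]
grip_width: 0.0287
time_s: 37.1
ee_pos: [0.5173, 0.135, 0.1641]
eef_rot: [3.142, 0.0, -0.0]
force: [-0.0, 0.1, -0.6]
grip_width: 0.0284
time_s: 37.48
ee_pos: [0.5174, 0.1351, 0.164]
eef_rot: [-3.141, -0.001, -0.0]
force: [-1.5, 0.2, 4.5]
grip_width: 0.0282
```

Contact at the expected height. I release and retreat straight up.

```bash
python3 -m creep '{"xyz":[[0,0,-0.3],[0,0,0],[0,0,0],[0,0,0]],"spin":[0,0,0,0]}' 70; python3 -m creep '{"xyz":[[0,0,-20],[0,0,-40],[0,0,-50],[0,0,-50],[0,0,-20]],"spin":[0,0,0,0,0]}'; python3 -m creep '{"xyz":[[-50,0,0],[-40,0,0],[0,0,0],[0,0,0],[0,0,0]],"spin":[0,0,0,0,0]}'; python3 - <<'E'
from h import *
m=ctrl.camera_model("wrist");im=ctrl.camera("wrist")[:,:,::-1].copy();cv2.imwrite("pics/w13.png",im);delta(518,-108.5,330)
cv2.imwrite("pics/w13c.png",cv2.resize(im[80:240,220:420],None,fx=3.7,fy=3.7,interpolation=cv2.INTER_CUBIC))
cv2.imwrite("pics/s13.png",ctrl.camera("scene")[:,:,::-1])
cv2.imwrite("pics/t13.png",ctrl.camera("top")[:,:,::-1])
E
```

```text
time_s: 37.98
ee_pos: [0.5172, 0.135, 0.1637]
eef_rot: [3.142, 0.0, -0.0]
force: [0.3, -0.8, 0.2]
grip_width: 0.0649
time_s: 38.6
ee_pos: [0.5176, 0.1351, 0.3469]
eef_rot: [-3.141, -0.004, -0.0]
force: [-0.4, 0.8, -1.2]
grip_width: 0.0699
time_s: 39.22
ee_pos: [0.4279, 0.135, 0.3435]
eef_rot: [3.141, 0.001, -0.001]
force: [0.4, 0.1, -1.2]
grip_width: 0.0701
now [427.9 135.  343.5] [ 3.141e+00  1.000e-03 -0.000e+00] -> tool shift [ 90.3 243.5  13.4]
```

View pics/w13c.png

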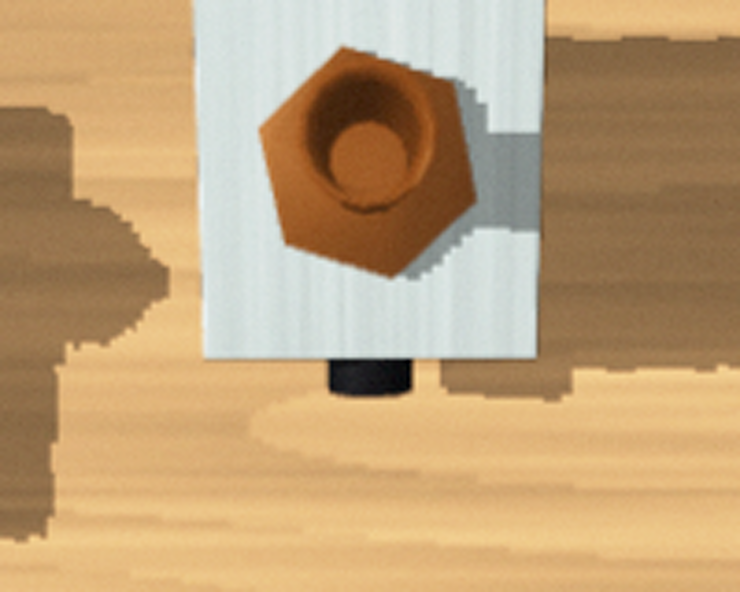

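View pics/s13.png

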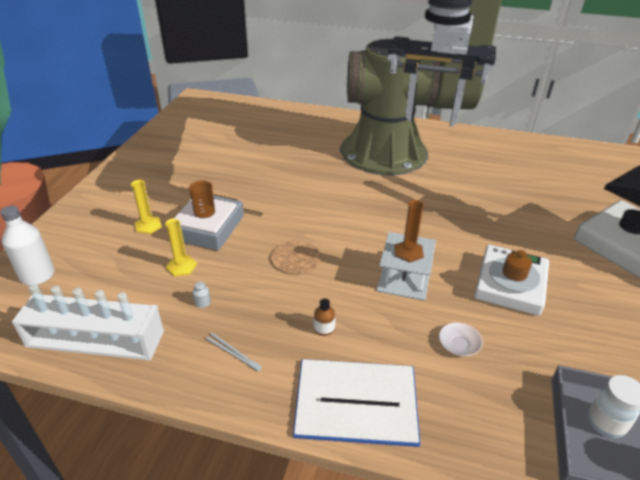

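View pics/t13.png

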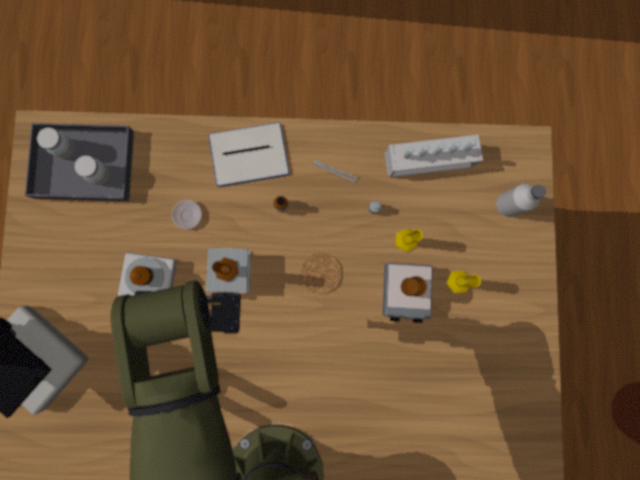

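```bash
python3 - <<'E'
from h import *
m=ctrl.camera_model("wrist")
print("foot",ray(m,319.8,124.1,.088)*1000,"jack front",ray(m,220+204/3.7,80+358/3.7,.075)*1000,ray(m,220+537/3.7,80+358/3.7,.075)*1000)
a=cv2.imread("pics/top0.png").astype(int);b=cv2.imread("pics/t13.png").astype(int)
for n,(u,v) in dict(weight=(375,207),dish=(187,214),dropper=(280,203),y1=(407,240),y2=(462,282)).items():
    r=18;print(n,"mean diff",np.abs(a-b)[v-r:v+r,u-r:u+r].mean().round(2))
E
```

```text
foot [517.02931271 134.88176743  88.        ] jack front [461.70152646 184.37896501  75.        ] [461.6536223   84.59256939  75.        ]
weight mean diff 6.39
dish mean diff 6.94
dropper mean diff 6.07
y1 mean diff 6.09
y2 mean diff 8.67
```

The cylinder's foot is at (517.0,134.9) against the platform centre (517.2,134.7). The bystanders look unmoved in both views. I hand in.

```bash
python3 -c "
from station import ctrl
print(ctrl.hand_in())"
```

```text
the job is handed in; nothing more can be done
None
```

I moved all three pieces to their places and handed the job in after about 39 s of robot time. I parked the cylinder on the cork mat, moved the beaker to the stirrer and the bottle to the balance, then moved the cylinder to the jack. Every piece was lowered until light contact (4.5 to 8 N) before I let go.

The last wrist-camera checks, given a calibration of about 2 mm:

| Piece | Goal | Distance from centre | Standing |
|---|---|---|---|
| Beaker | stirrer plate | about 1 mm | upright |
| Weighing bottle | balance pan | under 1 mm at the lid edge (knob reading about 2 mm off) | upright |
| Measuring cylinder | jack platform | under 1 mm | upright |

The steel weight, dish, dropper bottle and yellow cylinders sit at the same pixels as at the start, by eye in the top and scene views. My before-and-after pixel comparison did not settle it: each of them showed a mean difference of 6 to 9 grey levels. I put that down to image noise and changed shadows but did not check it against a patch of bare table.

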